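Close the sample cell with its cover disc

ROBOT

A 6-joint arm with a two-finger parallel gripper is mounted at the origin on a cart in front of the work surface, level with it; the furniture and walls round the work are solid. World frame = base frame: x ahead of the robot, y to its left, z up, the work surface at z = 0. Lengths are in mm, angles in rad, forces in N, time in s.
With the tool pointing down it reaches from about 275 to 825 mm from the base axis. Payload 4.9 kg.
Tool frame: the origin (TCP) lies on the centre line of the jaws, within the pads' length; the fingertips stand 17 mm ahead of it and the grasp point (between the pads) lies 2 mm behind it; z points along the fingers, y is the line along which they close (so a half turn about z gives the same grasp; the last joint's range is limited). The gripper opens to 85 mm and grips with 20 to 120 N. Pads are 22 mm wide; open, the fingers measure 114 mm over their backs; the gripper's body (76 mm by 85 mm) begins 54 mm behind the grasp point. The pads swing forward as they close: fully open they stand 13 mm farther back than shut.
Start: joints at [-1.299, 0.326, -0.193, 1.052, 0, 1.437], TCP at [217.128, -505.346, 248.281] pointing down, gripper open.
Joint ranges: [-2.65, 2.65], [-0.97, 1.79], [-1.3, 1.35], [-1.93, 2.1], [-1.47, 1.37], [-3.14, 3.14]. Speed limits (rad/s): [2.57, 2.57, 3.14, 3.14, 3.14, 3.14].

INTERFACE

Orientations are given as a rotation vector (axis times angle).
In Python, from cell import manip gives the robot as it stands. The module is installed in compiled form; this text tells all that it offers.
- The arm moves only by the tool servo_tool, never from a script. Its argument "series" is a list of rows, each a list of 3 entries, a list of its own where there are three numbers: the shift along the world's x, y, z as a fraction of full scale, then the turn about the world's z as a fraction of full scale, then the gripper command: -1 is shut, 1 is fully open, values between are in proportion. A call has 1 to 5 rows; each row is the pose to reach, as a shift and turn from the pose commanded when the call began; what a row does not reach only later rows make up. Full scale, the value 1, is 250 mm for a shift and 120 degrees for a turn. A row lasts 1/12 s, in which the tool goes at most 41.7 mm and 7.16 degrees, less where a joint would pass 70% of its speed; a pose out of reach is approached as far as the arm can. A call with a number of a shift or a turn outside -1 to 1 is refused whole. A call with a gripper value outside its range is refused whole. The fingers move at their own pace and stop on an object; "newtons" is the grip in N (left out, the last holds). Time passes only in rows, so rows that repeat a pose let the fingers close. It gives the time, the measured TCP pose, the force, the opening and the grip force at its end, in the units of the state.
- manip.get_obs(): the state, without advancing time (a new reading comes with each control period).
- manip.camera(name): name is "scene" or "side" or "wrist"; returns a dict with "color" (480x640x3 uint8, blue, green, red), "z_map" (480x640 float32, mm along the optical axis (not along the pixel's ray), 0 where there is no reading), "vfov" (degrees; the focal length in pixels is half the picture's height over the tangent of half this angle, whatever the lens; pixels are square), "cx", "cy" (the principal point, pixels), "extrinsics" (4x4, takes a point from world to camera coordinates); the wrist camera has in their place "tool_from_camera" (4x4, takes a point from camera to tool coordinates, whose origin is the TCP and whose axes are the flange's). Camera axes: x right, y up, looking along -z (the intrinsics and any distortion apply to the point x, -y, -z); pixel columns grow to the right and rows downward; lengths in mm; the calibration is good to about 2 mm. A picture is of the moment at which its call begins: read the wrist's pose just before it.
- manip.close_job(): hands the job in; it is judged then, once.
Trained networks look in a picture, given as the dict that the camera call returned (one of the last four; its "shot" number tells which), for a name from the list of things; names that differ only in an ending like _2 or _b are one class to them, and where a whole thing is asked for, a point or a joint stands for the part that bears it (a point fixed in the world has none). Each returns a list of dicts, best first, with "score" (0 to 1); they miss things now and then, are a little off and sometimes report something else, mostly with a low value. They report only what shows in the picture. A call takes as long as a camera call.
- manip.boxes_of(picture, thing): "box" ([left, top, right, bottom] in pixels, round what is visible of it).
- manip.regions_of(picture, thing): "region" (480x640 bool, what is visible of it) and "box" ([left, top, right, bottom] in pixels, round what is visible of it).
- manip.mark_of(picture, thing): "at" ([column, row] in pixels: a listed point, or the origin of a listed thing).
The state is a dict: "t": time; "qpos": joint angles; "joint_vel": joint speeds; "joint_efforts": joint torques, N m; "tool_pos": TCP position; "tool_rot": TCP orientation; "wrist_force": force on the tool from outside, world axes, zero at the start; "torque": the same for the moment, N m; "opening": finger opening in mm; "grip_force": force on a finger pad.
Only numpy, scipy, OpenCV 4.12 (cv2) and the standard library are available. Lean on these libraries where they do the work, as an engineer would, in place of code of your own. Each camera call takes 0.05 s, during which the arm holds its last target. There are 200 camera calls.

TASK

Take the metal cover disc out of the white rack and lay it flat, knob up, on the mat, letting go of it there. Then take it by its knob, tuck its edge under the steel lip of the grey sample cell and level it so that it lies flat on the floor of the round seat. Last, nudge the stiff red-posted slide over the disc until its red line meets the white line on the cell, without overshooting, and do not knock over the two vials.

Things in the scene. Friction and masses are not known exactly. Their poses are not given: they have to be found in the camera images.
- disc_mid (a point): middle of the loose bare-metal cover disc: plate 84 mm diameter, 8 mm thick, rounded rim, about 0.15 kg, with a round black knob (20 mm diameter, 26 mm high) on the middle of one face. z points out of the knob's face; the knob's top is 30 mm from this point along z. At the start the disc stands on edge in the rack, z level; it must end with z up.
- rack: fixed white storage rack, 64 x 110 mm, 34 mm high; origin at the middle of its underside. The disc stands in its slot (10 mm wide, along y), centred over this origin, its middle 50 mm and its top rim 92 mm above the worktop, its knob towards the rack's +x, roughly away from the robot. Above 34 mm both its faces are free.
- mat: fixed square mat, 150 x 150 x 5 mm, black with a blue border, on the worktop; origin at the middle of its underside
- cell_seat (a point): centre of the floor of the round seat (counterbore 88 mm diameter, 12 mm deep) in the fixed grey sample cell. Floor 18 mm, cell's top face 30 mm above the worktop. z up; x points from the fixed lip to the slide, roughly away from the robot. The cell is 116 mm wide in y and runs from x = -58 to 96 mm.
- cell_lip (a point): middle of the edge of the cell's fixed steel lip, 34 mm from the seat's centre to the cell's -x, at the lip's underside, 12 mm above the seat's floor. The lip (5 mm thick, 80 mm long in y) overhangs the seat by 10 mm, so the disc cannot be dropped in flat: raised 10 to 23 degrees on its +x side, its -x rim goes down in front of the lip and back under it to the wall; then the +x side goes down.
- slide (a joint): travel in m of the stiff brass slide with a red post at the cell's +x side: 0 is fully back, growing (to 0.026) as it moves to the cell's -x over the disc's rim. At 0.016 its red line meets the white line on the cell. Some 6 N of dry friction holds it where it is left. It starts between 0 and 0.005.
- slide_post (a point): middle of the top of the slide's red post, 61 mm above the worktop. The post is 12 mm thick along the cell's x, 30 mm wide in y and 24 mm high. It stands on a brass plate, top 37 mm above the worktop, that reaches 19 mm to +x of the post's middle, between steel guide rails also 37 mm high. Room behind it (+x) for fingertips to push it to -x.
- vial_white: small loose vial with white cap, 30 mm diameter, 68 mm high; it stands towards the back of the worktop; origin at the middle of its foot
- vial_blue: small loose vial with blue cap, 24 mm diameter, 52 mm high; it stands towards the back of the worktop; origin at the middle of its foot

How it is judged (in metres and radians):
On the way, in this order (a step that is already met when the one before it is completed fails the run):
1. the disc lies flat, knob up, on the mat, let go (x of disc_mid in the frame of mat between -0.05 and 0.05 m and y of disc_mid in the frame of mat between -0.05 and 0.05 m and z of disc_mid in the frame of mat below 0.0115 m and angle between disc_mid's own z axis and vertical below 0.06 rad and contact force between disc and the fingers below 0.1 N), for 0.2 s.
2. the disc lies flat on the floor of the cell's seat, under the lip (horizontal distance between disc_mid and cell_seat below 0.005 m and z of disc_mid in the frame of cell_seat between 0.002 and 0.006 m and angle between disc_mid's own z axis and vertical below 0.035 rad), for 0.2 s.
At the end, for the whole second after the job is handed in: The disc lies level (within 2 degrees), knob up and at rest, on the floor of the cell's seat (within 2 mm in height, its middle within 5 mm of the seat's), under the lip, and the slide stands at its line (0.016) to within 2.5 mm, at rest (all of step 2 and value of joint slide between 0.0135 and 0.0185 m and linear speed of disc below 0.01 m/s and velocity of joint slide below 0.005 m/s); the robot touches nothing.
It fails at once if the slide is pushed more than 3.5 mm past its line (value of joint slide above 0.0195 m).
It fails at once if the slide is closed before the disc lies in its seat (value of joint slide above 0.0125 m and horizontal distance between disc_mid and cell_seat above 0.02 m).
It fails at once if a vial is knocked over (angle between any of vial_white, vial_blue's own z axis and vertical above 0.6 rad).
It also fails if it takes over 67 s, if anything falls off the work surface, if the arm or the gripper's body presses on something with over 40 N, if the wrist force passes 120 N, or if a joint passes its speed limit or range.

## Working session

There is one attempt and no reset: what is moved stays moved. The work goes in short steps, Python scripts to look and compute and a tool call to move; the robot and the scene stay as the last step left them, time stands still between calls to the robot, and variables do not carry over. Pictures are saved under pics/ and viewed, at most 16 in all, crops included, and the job is handed in when it is done.

Besides the shell and the picture viewer there is one more tool, called after "Request:" by a JSON object that holds its "name" and its "arguments". servo_tool: Moves the arm, as the interface text tells. Shift numbers are shares of 250 mm and turn numbers shares of 120 degrees, none past 1 either way. Its arguments: {"type":"object","properties":{"series":{"type":"array","items":{"type":"array"}},"newtons":{"type":"number"}},"required":["series"]}

```bash
mkdir -p pics; cat > h.py <<'E'
from cell import manip
import numpy as np, cv2
from scipy.spatial.transform import Rotation as R
def K(p): return 240/np.tan(np.radians(p["vfov"])/2)
def T(p,obs=None):  # camera->world
    if "extrinsics" in p: return np.linalg.inv(np.array(p["extrinsics"]))
    M=np.eye(4); M[:3,:3]=R.from_rotvec(obs["tool_rot"]).as_matrix(); M[:3,3]=obs["tool_pos"]
    return M@np.array(p["tool_from_camera"])
def ray(p,uv,obs=None):
    f=K(p); d=np.array([(uv[0]-p["cx"])/f,-(uv[1]-p["cy"])/f,-1.]); M=T(p,obs)
    return M[:3,3],M[:3,:3]@d
def at_z(p,uv,z,obs=None):
    o,d=ray(p,uv,obs); return o+d*(z-o[2])/d[2]
def cloud(p,obs=None):
    f=K(p); v,u=np.mgrid[:480,:640]; z=p["z_map"]; M=T(p,obs)
    c=np.stack([(u-p["cx"])/f*z,-(v-p["cy"])/f*z,-z],-1)
    return c@M[:3,:3].T+M[:3,3]
def proj(p,X,obs=None):
    c=np.linalg.inv(T(p,obs))@np.append(X,1); f=K(p)
    return np.array([p["cx"]-f*c[0]/c[2], p["cy"]+f*c[1]/c[2]])
Z=dict(disc_mid=50,rack=0,mat=0,cell_seat=18,cell_lip=30,slide_post=61,vial_white=0,vial_blue=0)
def look(name,things=Z,zs=Z):
    o=manip.get_obs(); p=manip.camera(name); 
    for t in things:
        r=manip.mark_of(p,t)[:2]
        for m in r: print(name,t,round(m["score"],2),np.round(m["at"]),np.round(at_z(p,m["at"],zs[t],o),1))
    return o,p
E
python3 - <<'E'
from h import *
o=manip.get_obs(); print({k:np.round(v,3) for k,v in o.items()})
print(np.round(R.from_rotvec(o["tool_rot"]).as_matrix(),2))
for n in("scene","side","wrist"):
    o,p=look(n); print(list(p), p["vfov"]); cv2.imwrite(f"pics/{n}0.png",p["color"]); np.save(f"{n}0.npy",cloud(p,o))
E
```

```text
{'t': np.float64(0.0), 'qpos': array([-1.299,  0.327, -0.194,  1.052,  0.   ,  1.437]), 'joint_vel': array([ 0.   ,  0.   , -0.   ,  0.   , -0.003, -0.002]), 'joint_efforts': array([ 1.0000e-03, -4.4340e+01,  2.6244e+01,  1.6000e-02, -0.0000e+00,
        0.0000e+00]), 'tool_pos': array([ 216.989, -504.778,  247.517]), 'tool_rot': array([-3.075, -0.633,  0.   ]), 'wrist_force': array([-0.169,  0.519,  0.243]), 'torque': array([-0.045, -0.039,  0.033]), 'grip_force': np.float64(0.0), 'opening': np.float64(85.316)}
[[ 0.92  0.39 -0.  ]
 [ 0.39 -0.92  0.  ]
 [ 0.   -0.   -1.  ]]
scene disc_mid 0.74 [470. 256.] [ 445.8 -159.7   50. ]
scene rack 0.89 [469. 280.] [ 439.9 -156.8    0. ]
scene mat 0.74 [359. 302.] [489.9  93.1   0. ]
scene mat 0.21 [260. 306.] [588.9 257.9   0. ]
scene cell_seat 0.97 [284. 337.] [438.6 287.3  18. ]
scene cell_seat 0.33 [471. 280.] [ 410.7 -128.    18. ]
scene cell_lip 0.96 [304. 337.] [401.5 271.4  30. ]
scene cell_lip 0.31 [469. 279.] [ 401.5 -111.4   30. ]
scene slide_post 0.84 [261. 305.] [486.5 303.7  61. ]
scene vial_white 0.66 [309. 256.] [740.3  52.1   0. ]
scene vial_blue 0.58 [267. 280.] [681.1 192.6   0. ]
['color', 'z_map', 'vfov', 'cx', 'cy', 'extrinsics', 'shot'] 48.99839155346156
side disc_mid 0.72 [419. 200.] [ 451.8 -168.6   50. ]
side rack 0.86 [419. 222.] [ 445.4 -161.6    0. ]
side mat 0.67 [366. 292.] [492.4  98.    0. ]
side mat 0.36 [256. 252.] [734.6  54.3   0. ]
side cell_seat 0.59 [369. 374.] [437.3 288.3  18. ]
side cell_lip 0.74 [396. 371.] [398.6 280.6  30. ]
side slide_post 0.87 [328. 347.] [499.3 295.6  61. ]
side vial_white 0.61 [256. 252.] [733.6  56.1   0. ]
side vial_blue 0.7 [238. 298.] [704.7 187.5   0. ]
['color', 'z_map', 'vfov', 'cx', 'cy', 'extrinsics', 'shot'] 51.22112624696422
['color', 'z_map', 'vfov', 'cx', 'cy', 'tool_from_camera', 'shot'] 63.36000466991422
```

View pics/scene0.png

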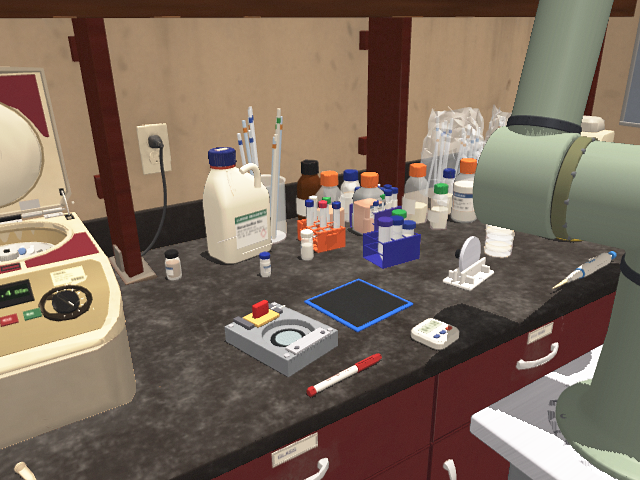

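View pics/side0.png

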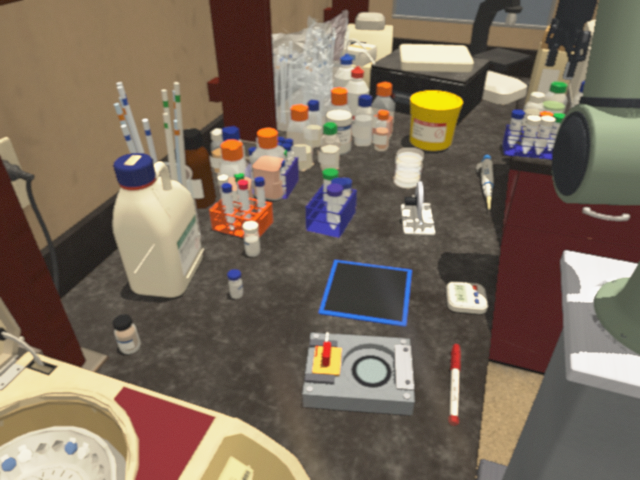

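Request:
{"name": "servo_tool", "arguments": {"series": [[[0.08,0.14,0],0,1],[[0.16,0.28,0],-0.05,1],[[0.24,0.42,0],-0.1,1],[[0.32,0.56,0],-0.15,1],[[0.4,0.7,0],-0.19,1]]}}

```text
t: 1.77
tool_pos: [317.6, -328.7, 248.3]
tool_rot: [3.141, 0.003, 0.0]
wrist_force: [1.2, -0.6, -0.2]
opening: 85.5
grip_force: 0.0
```

Request:
{"name": "servo_tool", "arguments": {"series": [[[0.08,0.14,0],0,0],[[0.16,0.28,0],0,0],[[0.24,0.42,0],0,0],[[0.32,0.56,0],0,0],[[0.36,0.68,0],0,0]]}}

```text
t: 2.18
tool_pos: [408.7, -158.2, 248.6]
tool_rot: [3.141, 0.015, 0.003]
wrist_force: [1.1, 0.0, -0.3]
opening: 42.9
grip_force: 0.0
```

Request:
{"name": "servo_tool", "arguments": {"series": [[[0,0,0],0,0],[[0,0,0],0,0]]}}

```text
t: 2.35
tool_pos: [407.6, -158.9, 248.4]
tool_rot: [3.141, 0.019, 0.0]
wrist_force: [-0.4, 0.4, -0.2]
opening: 42.6
grip_force: 0.0
```

```bash
python3 - <<'E'
from h import *
o,p=look("wrist",["disc_mid","rack","mat"]); print(o["tool_pos"],o["tool_rot"])
cv2.imwrite("pics/w1.png",p["color"]); c=cloud(p,o); np.save("w1.npy",c)
r=manip.regions_of(p,"rack"); 
if r:
    m=r[0]["region"]&(np.abs(c[...,2]-34)<3); q=c[m][:,:2]; print(m.sum(),r[0]["score"])
    print(cv2.minAreaRect(q.astype(np.float32)), np.percentile(c[m][:,2],[10,50,90]))
r=manip.regions_of(p,"disc_mid")
if r:
    q=c[r[0]["region"]&(c[...,2]>38)]; print(len(q)); print(np.percentile(q,[2,50,98],axis=0).round(1))
    s=q[q[:,2]>75]; print("rim",s.mean(0), len(s), np.linalg.svd(s[:,:2]-s[:,:2].mean(0))[2][0] if len(s)>3 else 0)
E
```

```text
wrist disc_mid 0.82 [332. 168.] [ 452.6 -164.3   50. ]
wrist rack 0.82 [329. 165.] [ 451.8 -162.7    0. ]
wrist mat 0.61 [ 46. 117.] [490.9  96.7   0. ]
[ 407.55857743 -158.90143058  248.41046011] [3.14115172e+00 1.86148378e-02 1.28898968e-04]
1439 0.78
((449.93695068359375, -164.44158935546875), (22.143264770507812, 103.42791748046875), 15.299524307250977) [32.26664335 33.60220098 34.65115174]
```

View pics/w1.png

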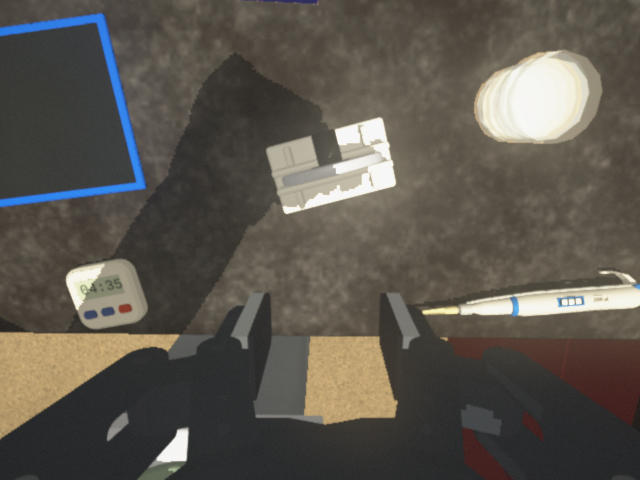

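```bash
python3 - <<'E'
import numpy as np, cv2
c=np.load("w1.npy"); q=c.reshape(-1,3); q=q[(abs(q[:,0]-450)<90)&(abs(q[:,1]+163)<80)]
a=q[(q[:,2]>28)&(q[:,2]<37)]; print(len(a),cv2.minAreaRect(a[:,:2].astype(np.float32)))
for lo,hi in((40,60),(60,80),(80,100)):
    b=q[(q[:,2]>lo)&(q[:,2]<hi)]; print(lo,len(b), b.mean(0).round(1), b.min(0).round(1),b.max(0).round(1), cv2.minAreaRect(b[:,:2].astype(np.float32)))
c=np.load("w1.npy").reshape(-1,3); s=np.load("scene0.npy").reshape(-1,3)
m=s[(abs(s[:,0]-452)<60)&(abs(s[:,1]+163)<70)]
for lo,hi in((28,37),(45,95),(75,95)):
    b=m[(m[:,2]>lo)&(m[:,2]<hi)]; print("scene",lo,len(b),b.mean(0).round(1),cv2.minAreaRect(b[:,:2].astype(np.float32)))
E
```

```text
1477 ((449.9468078613281, -164.70046997070312), (22.260787963867188, 103.93243408203125), 15.299524307250977)
40 833 [ 468.2 -159.7   56.5] [ 440.3 -204.4   42. ] [ 482.1 -124.3   60. ] ((465.6759338378906, -160.822509765625), (32.094303131103516, 82.95227813720703), 13.624808311462402)
60 337 [ 454.  -163.5   71.4] [ 438.8 -203.8   60. ] [ 474.5 -124.9   80. ] ((461.4489440917969, -161.58282470703125), (26.192413330078125, 81.29464721679688), 15.408721923828125)
80 874 [ 453.7 -164.2   88.1] [ 442.4 -192.3   80. ] [ 463.6 -135.1   93.1] ((453.5495300292969, -163.9684600830078), (8.357752799987793, 58.77057647705078), 15.249671936035156)
scene 28 181 [ 440.  -155.5   32.4] ((444.7854309082031, -162.98983764648438), (22.357276916503906, 104.84658813476562), 12.400464057922363)
scene 45 443 [ 447.3 -155.5   65.7] ((460.33050537109375, -158.75721740722656), (34.59895324707031, 84.24642944335938), 15.452494621276855)
scene 75 124 [ 446.7 -156.5   82.9] ((448.598876953125, -159.14068603515625), (9.799914360046387, 67.03234100341797), 16.095502853393555)
```

Request:
{"name": "servo_tool", "arguments": {"series": [[[0.13,0,0],0.06,0],[[0.264,0.004,-0.1],0.122,0],[[0.264,0.004,-0.26],0.122,0],[[0.264,0.004,-0.42],0.122,0],[[0.264,0.004,-0.5],0.122,0]]}}

```text
t: 3.07
tool_pos: [471.1, -159.2, 119.2]
tool_rot: [-3.112, -0.41, 0.006]
wrist_force: [-0.6, -0.0, -0.1]
opening: 43.0
grip_force: 0.0
```

Request:
{"name": "servo_tool", "arguments": {"series": [[[0,0,0],0,0],[[0,0,0],0,0],[[0,0,0],0,0]]}}

```text
t: 3.32
tool_pos: [474.0, -160.4, 124.7]
tool_rot: [3.113, 0.411, 0.003]
wrist_force: [-0.5, 0.2, 0.5]
opening: 42.6
grip_force: 0.0
```

```bash
python3 - <<'E'
from h import *
o=manip.get_obs(); p=manip.camera("wrist"); print(o["tool_pos"],o["tool_rot"])
cv2.imwrite("pics/w2.png",p["color"]); c=cloud(p,o).reshape(-1,3)
q=c[(abs(c[:,0]-460)<60)&(abs(c[:,1]+163)<60)&(c[:,2]<95)]
for lo,hi in((28,37),(42,75),(75,95)):
    b=q[(q[:,2]>lo)&(q[:,2]<hi)]
    if len(b)>10: print(lo,len(b),b.mean(0).round(1),cv2.minAreaRect(b[:,:2].astype(np.float32)))
E
```

```text
[ 473.9993554  -160.43807319  124.68403748] [3.11347099e+00 4.10606403e-01 2.67243813e-03]
28 1866 [ 458. -162.   33.] ((453.2146911621094, -163.91940307617188), (17.583951950073242, 102.83549499511719), 15.757061958312988)
42 4041 [ 463.2 -162.9   58.7] ((467.2472839355469, -156.3322296142578), (27.819927215576172, 75.24671173095703), 15.291304588317871)
75 2857 [ 456.1 -165.4   86. ] ((454.86187744140625, -166.2396697998047), (8.738136291503906, 52.6053352355957), 14.961710929870605)
```

View pics/w2.png

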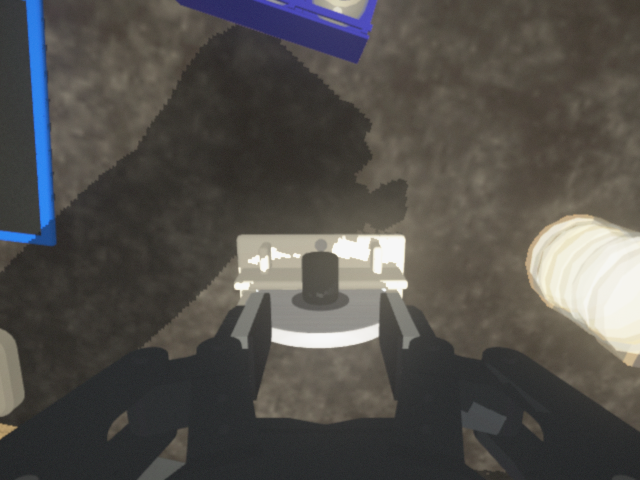

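Request:
{"name": "servo_tool", "arguments": {"series": [[[0,0.002,-0.12],0,0],[[0,0.002,-0.22],0,0],[[0,0.002,-0.262],0,0],[[0,0.002,-0.262],0,0],[[0,0.002,-0.262],0,0]]}}

```text
t: 3.78
tool_pos: [474.0, -159.4, 59.1]
tool_rot: [3.113, 0.412, 0.002]
wrist_force: [0.5, 0.7, 0.7]
opening: 42.6
grip_force: 0.0
```

Request:
{"name": "servo_tool", "arguments": {"newtons": 25, "series": [[[0,0,0],0,-0.3],[[0,0,0],0,-0.7],[[0,0,0],0,-1],[[0,0,0],0,-1],[[0,0,0],0,-1]]}}

```text
t: 4.2
tool_pos: [474.8, -159.3, 59.1]
tool_rot: [3.113, 0.413, 0.005]
wrist_force: [1.8, 0.7, 6.5]
opening: 18.6
grip_force: 26.3
```

Request:
{"name": "servo_tool", "arguments": {"series": [[[0,0,0],0,-0.3],[[0,0,0],0,-0.3],[[0,0,-0.024],0,-0.3],[[0,0,-0.024],0,-0.3]]}}

```text
t: 4.53
tool_pos: [472.2, -158.5, 50.7]
tool_rot: [-3.114, -0.412, 0.003]
wrist_force: [-0.6, -0.0, -0.5]
opening: 30.2
grip_force: 0.0
```

Request:
{"name": "servo_tool", "arguments": {"series": [[[0,0,0],0,-1],[[0,0,0],0,-1],[[0,0,0],0,-1],[[0,0,0],0,-1]]}}

```text
t: 4.87
tool_pos: [472.5, -158.7, 51.4]
tool_rot: [-3.114, -0.412, 0.002]
wrist_force: [-0.5, -0.3, -1.7]
opening: 19.0
grip_force: 24.5
```

Request:
{"name": "servo_tool", "arguments": {"series": [[[0,0,0],0,-0.3],[[0,0,0],0,-0.3],[[0.015,0.004,0.014],0,-0.3],[[0.015,0.004,0.014],0,-0.3],[[0.015,0.004,0.014],0,-0.3]]}}

```text
t: 5.28
tool_pos: [477.7, -158.0, 55.8]
tool_rot: [3.114, 0.413, 0.002]
wrist_force: [0.1, 0.6, 0.2]
opening: 29.1
grip_force: 0.0
```

Request:
{"name": "servo_tool", "arguments": {"series": [[[0,0,0],0,-1],[[0,0,0],0,-1],[[0,0,0],0,-1],[[0,0,0],0,-1]]}}

```text
t: 5.62
tool_pos: [477.2, -157.8, 55.5]
tool_rot: [3.114, 0.413, 0.001]
wrist_force: [1.1, 0.3, 1.2]
opening: 18.5
grip_force: 25.0
```

Request:
{"name": "servo_tool", "arguments": {"series": [[[0,0,0.03],0,-1],[[0,0,0.06],0,-1],[[0,0,0.088],0,-1],[[0,0,0.088],0,-1]]}}

```text
t: 5.95
tool_pos: [477.7, -158.3, 78.9]
tool_rot: [3.113, 0.412, 0.003]
wrist_force: [0.2, -0.1, -1.1]
opening: 18.6
grip_force: 24.8
```

Request:
{"name": "servo_tool", "arguments": {"series": [[[-0.015,-0.004,0.005],0,-1],[[-0.03,-0.008,0.01],0,-1],[[-0.045,-0.012,0.016],0,-1],[[-0.06,-0.016,0.022],0,-1],[[-0.077,-0.021,0.03],0,-1]]}}

```text
t: 6.37
tool_pos: [457.6, -163.4, 85.0]
tool_rot: [3.114, 0.413, 0.001]
wrist_force: [3.0, 0.5, -2.0]
opening: 18.7
grip_force: 28.4
```

```bash
python3 - <<'E'
from h import *
o=manip.get_obs(); print(o["tool_pos"],o["wrist_force"],o["torque"],o["opening"],o["grip_force"])
p=manip.camera("side"); cv2.imwrite("pics/s3.png",cv2.resize(p["color"][120:280,340:500],None,fx=3,fy=3,interpolation=2))
E
```

```text
[ 457.61679631 -163.37658248   85.01325175] [ 3.0260987   0.4873052  -1.97400624] [ 0.07635991 -0.91534195  0.05822964] 18.656720863970513 28.356838524341583
```

View pics/s3.png

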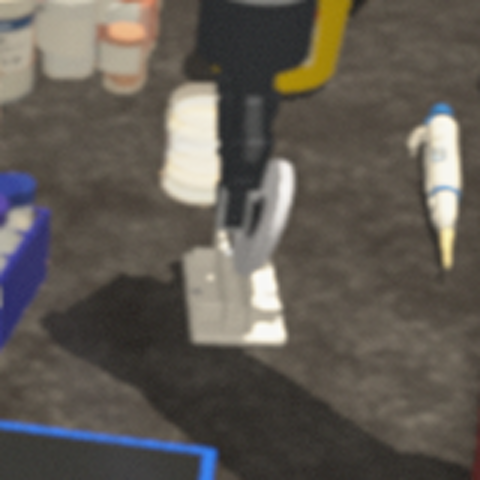

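Request:
{"name": "servo_tool", "arguments": {"series": [[[-0.02,-0.005,0.004],0,-1],[[-0.04,-0.011,0.008],0,-1],[[-0.058,-0.016,0.012],0,-1],[[-0.058,-0.016,0.012],0,-1]]}}

```text
t: 6.75
tool_pos: [442.1, -167.1, 87.8]
tool_rot: [-3.114, -0.411, 0.001]
wrist_force: [2.6, 1.0, 0.7]
opening: 18.6
grip_force: 30.7
```

Request:
{"name": "servo_tool", "arguments": {"series": [[[0,0,0.06],0,-1],[[0,0,0.2],0,-1],[[0,0,0.3],0,-1],[[0,0,0.3],0,-1]]}}

```text
t: 7.08
tool_pos: [443.7, -168.3, 166.4]
tool_rot: [3.111, 0.411, 0.002]
wrist_force: [0.6, -1.0, -0.9]
opening: 18.5
grip_force: 30.6
```

```bash
python3 - <<'E'
from h import *
o=manip.get_obs(); print(o["tool_pos"],o["wrist_force"],o["torque"],o["opening"],o["grip_force"])
p=manip.camera("side"); cv2.imwrite("pics/s4.png",cv2.resize(p["color"][60:260,340:540],None,fx=2.5,fy=2.5,interpolation=2))
c=cloud(p); r=manip.regions_of(p,"disc_mid")
if r:
    m=cv2.erode(r[0]["region"].astype(np.uint8),np.ones((3,3)))>0
    q=c[m&(p["z_map"]>0)]; q=q[np.linalg.norm(q-np.median(q,0),axis=1)<60]; u,s,vt=np.linalg.svd(q-q.mean(0),full_matrices=False); print(len(q),q.mean(0),s,vt[2])
# mat
o2,p2=look("scene",["mat"])
s=np.load("scene0.npy")
for n in("scene","side"):
    p=manip.camera(n); hsv=cv2.cvtColor(p["color"],cv2.COLOR_BGR2HSV); m=(hsv[...,0]>100)&(hsv[...,0]<118)&(hsv[...,1]>180)&(hsv[...,2]>130)
    k,l,st,ce=cv2.connectedComponentsWithStats(m.astype(np.uint8)); i=1+st[1:,4].argmax(); ys,xs=np.nonzero(l==i)
    P=np.array([at_z(p,(x,y),5)[:2] for x,y in zip(xs,ys)],np.float32); print(n,len(xs),cv2.minAreaRect(P))
E
```

```text
[ 443.69566228 -168.33743658  166.35393284] [ 0.57039211 -1.01368778 -0.91729232] [-0.01855006 -0.11738407 -0.00677197] 18.498651272855607 30.59494435787201
388 [ 425.09860702 -155.75706687  153.92375103] [443.12511001 313.26400862  23.72167399] [0.81389139 0.24905294 0.52493184]
scene mat 0.93 [356. 303.] [490.4  99.5   0. ]
scene mat 0.73 [260. 305.] [591.4 255.1   0. ]
scene 313 ((483.7708740234375, 101.1390380859375), (147.8609619140625, 149.97264099121094), 8.027597427368164)
side 389 ((530.5068969726562, 131.80752563476562), (98.55856323242188, 191.28671264648438), 47.530147552490234)
```

View pics/s4.png

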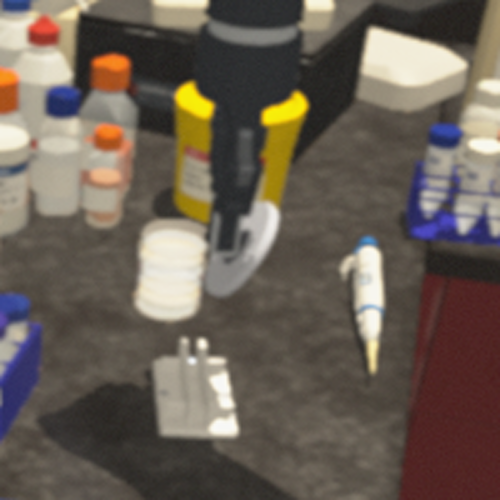

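Request:
{"name": "servo_tool", "arguments": {"series": [[[0.04,0.13,0],0,-1],[[0.08,0.27,0],0,-1],[[0.12,0.41,0],0,-1],[[0.16,0.55,0],0,-1],[[0.16,0.55,0],0,-1]]}}

```text
t: 7.8
tool_pos: [483.1, -24.3, 161.6]
tool_rot: [-3.11, -0.423, 0.002]
wrist_force: [-0.7, -0.5, -1.3]
opening: 18.5
grip_force: 30.5
```

Request:
{"name": "servo_tool", "arguments": {"series": [[[0.04,0.13,0],0,-1],[[0.08,0.27,-0.05],0,-1],[[0.12,0.41,-0.1],0,-1],[[0.165,0.55,-0.2],0,-1],[[0.165,0.55,-0.36],0,-1]]}}

```text
t: 8.22
tool_pos: [529.0, 112.7, 74.4]
tool_rot: [-3.112, -0.421, -0.014]
wrist_force: [2.6, -1.5, -1.7]
opening: 18.5
grip_force: 30.6
```

Request:
{"name": "servo_tool", "arguments": {"series": [[[0,0,0],0,-1],[[0,0,0],0,-1],[[0,0,0],0,-1]]}}

```text
t: 8.47
tool_pos: [523.9, 107.1, 73.0]
tool_rot: [3.114, 0.411, -0.003]
wrist_force: [1.1, -0.1, -0.4]
opening: 18.8
grip_force: 30.4
```

```bash
cat >> h.py <<'E'
def tilt(n="side"):
    p=manip.camera(n); c=cloud(p); r=manip.regions_of(p,"disc_mid")
    if not r: print("none"); return p
    m=cv2.erode(r[0]["region"].astype(np.uint8),np.ones((3,3)))>0
    q=c[m&(p["z_map"]>0)]; q=q[np.linalg.norm(q-np.median(q,0),axis=1)<60]; u,s,vt=np.linalg.svd(q-q.mean(0),full_matrices=False)
    v=vt[2]*np.sign(vt[2][2]); print(n,r[0]["score"],len(q),q.mean(0).round(1),q.min(0).round(1),q.max(0).round(1),s.round(),v.round(3)); return p
E
python3 - <<'E'
from h import *
o=manip.get_obs(); print(o["tool_pos"],o["wrist_force"],o["torque"],o["opening"],o["grip_force"])
tilt("side"); tilt("scene")
E
```

```text
[523.92914945 107.11465964  72.98013415] [ 1.14641523 -0.10517685 -0.35796747] [-0.01296344 -0.06514452  0.03546313] 18.819966214743978 30.394447445869446
side 0.79 478 [503.7 116.6  64.6] [486.   71.1  26. ] [530.5 144.8  93.8] [474. 359.  24.] [0.814 0.244 0.527]
scene 0.73 384 [498.5 112.6  62.1] [480.7  74.4  28.2] [522.3 145.9  91.4] [380. 365.  29.] [0.842 0.203 0.499]
```

Request:
{"name": "servo_tool", "arguments": {"newtons": 20, "series": [[[0,0,-0.024],0,-1],[[0,0,-0.044],0,-1],[[0,0,-0.05],0,-1],[[-0.01,-0.003,-0.052],0,-1]]}}

```text
t: 9.0
tool_pos: [523.5, 107.2, 60.4]
tool_rot: [-3.114, -0.412, -0.005]
wrist_force: [2.0, 1.6, 4.9]
opening: 18.5
grip_force: 31.1
```

Request:
{"name": "servo_tool", "arguments": {"series": [[[-0.015,-0.004,-0.003],0,-1],[[-0.03,-0.008,-0.008],0,-1],[[-0.045,-0.012,-0.013],0,-1]]}}

```text
t: 9.25
tool_pos: [514.1, 104.5, 58.6]
tool_rot: [-3.114, -0.413, -0.012]
wrist_force: [2.4, 1.3, 11.2]
opening: 18.4
grip_force: 32.4
```

```bash
python3 - <<'E'
from h import *
o=manip.get_obs(); print(o["tool_pos"],o["wrist_force"],o["torque"],o["opening"],o["grip_force"])
tilt("side"); tilt("scene")
E
```

```text
[514.0963382  104.5264874   58.61440204] [ 2.35996645  1.34061597 11.15048606] [ 0.36637028 -0.81845694  0.02458062] 18.43806822200459 32.3795485496521
side 0.87 520 [494.1 115.4  49.9] [474.1  74.5  12.3] [526.8 143.4  75.7] [493. 359.  30.] [0.739 0.223 0.635]
scene 0.88 240 [483.1 113.3  50.2] [468.   75.   23.5] [505.3 143.6  71.2] [281. 247.  43.] [0.771 0.193 0.607]
```

Request:
{"name": "servo_tool", "arguments": {"series": [[[-0.018,-0.005,-0.008],0,-1],[[-0.036,-0.01,-0.018],0,-1],[[-0.052,-0.014,-0.032],0,-1],[[-0.068,-0.018,-0.048],0,-1],[[-0.08,-0.021,-0.06],0,-1]]}}

```text
t: 9.87
tool_pos: [493.6, 99.0, 43.3]
tool_rot: [3.114, 0.412, 0.011]
wrist_force: [2.1, -0.1, 5.8]
opening: 18.6
grip_force: 39.1
```

```bash
python3 - <<'E'
from h import *
o=manip.get_obs(); print(o["tool_pos"],o["wrist_force"],o["torque"],o["opening"],o["grip_force"])
tilt("side"); tilt("scene")
E
```

```text
[493.62148134  98.98762677  43.25351684] [ 2.13307641 -0.13797844  5.83531428] [ 0.06792076 -0.82015126 -0.03965433] 18.581206655898235 39.072991870343685
side 0.8 785 [483.5 108.8  25.8] [449.6  61.9  10.9] [527.7 139.6  39. ] [629. 537.  39.] [0.305 0.105 0.946]
scene 0.89 369 [469.9 107.8  28. ] [443.   62.1  12. ] [517.8 140.9  43.4] [404. 309.  48.] [0.249 0.118 0.961]
```

Request:
{"name": "servo_tool", "arguments": {"series": [[[-0.012,-0.003,-0.014],0,-1],[[-0.024,-0.006,-0.03],0,-1],[[-0.024,-0.006,-0.03],0,-1],[[-0.024,-0.006,-0.026],0,-0.5],[[-0.024,-0.006,-0.026],0,-0.2]]}}

```text
t: 10.48
tool_pos: [484.0, 97.4, 35.0]
tool_rot: [-3.114, -0.413, 0.002]
wrist_force: [-0.8, -0.1, 0.1]
opening: 32.3
grip_force: 0.0
```

Request:
{"name": "servo_tool", "arguments": {"series": [[[0,0,0],0,0],[[0,0,0.02],0,0],[[0,0,0.15],0,0],[[0,0,0.3],0,0],[[0,0,0.4],0,0]]}}

```text
t: 10.9
tool_pos: [484.7, 97.5, 137.4]
tool_rot: [-3.114, -0.413, -0.001]
wrist_force: [1.2, -0.7, 0.1]
opening: 42.9
grip_force: 0.0
```

Request:
{"name": "servo_tool", "arguments": {"series": [[[-0.15,0,0],0,0],[[-0.25,0,0],0,0],[[-0.25,0,0],0,0]]}}

```text
t: 11.15
tool_pos: [416.0, 97.5, 134.8]
tool_rot: [-3.114, -0.414, 0.01]
wrist_force: [-0.4, -0.3, -0.6]
opening: 42.7
grip_force: 0.0
```

```bash
python3 - <<'E'
from h import *
o=manip.get_obs(); print(o["tool_pos"],o["tool_rot"],o["wrist_force"],o["opening"])
tilt("side"); tilt("scene")
z=dict(Z,disc_mid=9)
look("side",["disc_mid"],z);look("scene",["disc_mid"],z)
o,p=look("wrist",["disc_mid","mat"],z); c=cloud(p,o)
cv2.imwrite("pics/w5.png",p["color"])
q=c.reshape(-1,3); q=q[(abs(q[:,0]-485)<70)&(abs(q[:,1]-100)<70)]
b=q[(q[:,2]>30)&(q[:,2]<45)]; print("knobtop",len(b),b.mean(0),cv2.minEnclosingCircle(b[:,:2].astype(np.float32)))
b=q[(q[:,2]>10)&(q[:,2]<17)]; print("plate",len(b),b.mean(0),cv2.minEnclosingCircle(b[:,:2].astype(np.float32)))
E
```

```text
[416.0381737   97.49266503 134.81020867] [-3.11356885 -0.41367338  0.00954699] [-0.38815264 -0.33810088 -0.62526343] 42.66222339734174
side 0.7 1082 [481.1 104.6  15.7] [443.5  58.3   7.7] [520.5 139.9  41. ] [638. 615. 238.] [-0.021  0.046  0.999]
scene 0.77 728 [472.  104.8  14.7] [437.   63.7   5.9] [516.1 140.7  39.4] [517. 474. 180.] [-0.057  0.043  0.997]
side disc_mid 0.92 [370. 289.] [486.   95.8   9. ]
side disc_mid 0.54 [367. 291.] [490.3 103.1   9. ]
scene disc_mid 0.7 [363. 300.] [478.3  91.5   9. ]
wrist disc_mid 0.96 [352. 150.] [486.2  96.    9. ]
knobtop 989 [484.52796569  96.78360491  38.65634567] ((484.3734130859375, 96.56856536865234), 9.948646545410156)
plate 13511 [485.8728388   97.19254563  12.87177471] ((484.3651123046875, 96.48899841308594), 42.01081085205078)
```

View pics/w5.png

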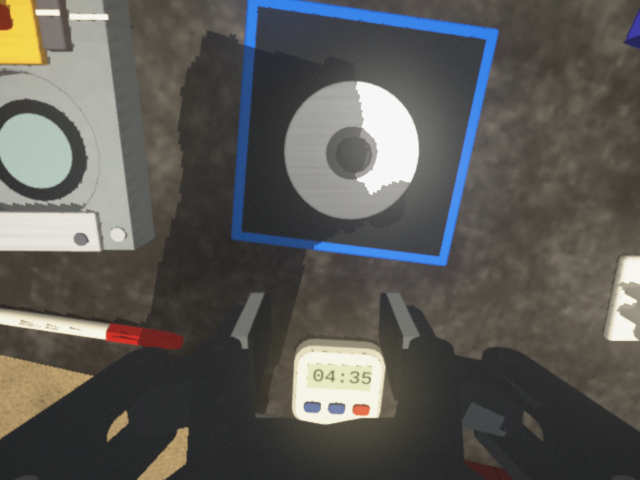

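Request:
{"name": "servo_tool", "arguments": {"series": [[[-0.02,0.12,0.1],0,0],[[-0.06,0.28,0.2],0,0],[[-0.1,0.44,0.26],0,0],[[-0.14,0.6,0.26],0,0],[[-0.16,0.75,0.26],0,0]]}}

```text
t: 12.12
tool_pos: [401.1, 214.0, 200.3]
tool_rot: [-3.076, -0.481, 0.005]
wrist_force: [0.5, -1.8, 0.3]
opening: 42.7
grip_force: 0.0
```

Request:
{"name": "servo_tool", "arguments": {"series": [[[0,0,0],0,0],[[0,0,0],0,0],[[0,0,0],0,0]]}}

```text
t: 12.37
tool_pos: [400.8, 211.1, 198.4]
tool_rot: [-3.079, -0.473, 0.011]
wrist_force: [-0.0, 0.4, -0.5]
opening: 42.7
grip_force: 0.0
```

```bash
python3 - <<'E'
from h import *
o,p=look("wrist",["cell_seat","cell_lip","slide_post"]); c=cloud(p,o); print(o["tool_pos"])
cv2.imwrite("pics/w6.png",p["color"]); np.save("w6.npy",c)
q=c.reshape(-1,3); q=q[(abs(q[:,0]-460)<130)&(abs(q[:,1]-295)<110)]
def f(lo,hi,n):
    b=q[(q[:,2]>lo)&(q[:,2]<hi)]; print(n,len(b),b.mean(0).round(1),cv2.minAreaRect(b[:,:2].astype(np.float32)))
f(57,65,"post"); f(26,65,"cell"); f(33.5,36,"lip/plate")
m=(abs(c[...,2]-18)<3)&(np.hypot(c[...,0]-438,c[...,1]-288)<60); b=c[m]; print("floor",len(b),b.mean(0),cv2.minEnclosingCircle(b[:,:2].astype(np.float32)))
E
```

```text
wrist cell_seat 0.85 [257. 157.] [434.8 280.8  18. ]
wrist cell_lip 0.88 [254. 201.] [403.5 272.9  30. ]
wrist slide_post 0.58 [243.  46.] [501.4 298.9  61. ]
[400.75594369 211.116419   198.44342193]
post 983 [500.1 298.   60.3] ((500.3800354003906, 298.313720703125), (12.104106903076172, 29.330646514892578), 14.340513229370117)
cell 24974 [467.  289.3  33.6] ((453.86712646484375, 286.37921142578125), (154.75482177734375, 117.98478698730469), 14.256749153137207)
lip/plate 3846 [420.  277.6  35. ] ((453.47369384765625, 285.9470520019531), (153.01312255859375, 103.8381118774414), 14.760501861572266)
floor 10035 [438.07021788 283.20547499  18.30681706] ((435.2576599121094, 282.30902099609375), 44.17533874511719)
```

View pics/w6.png

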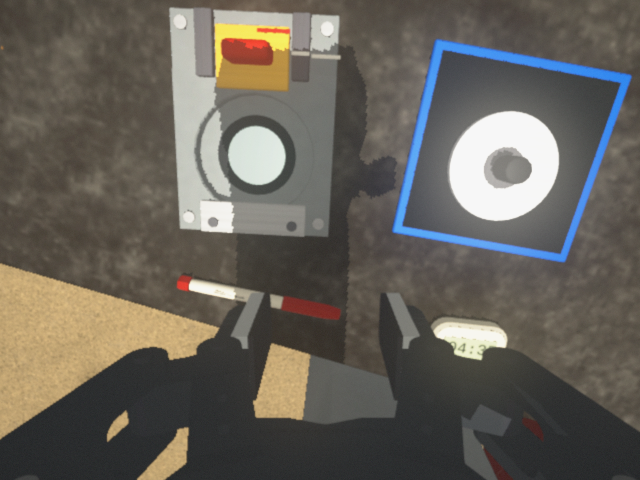

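Request:
{"name": "servo_tool", "arguments": {"series": [[[0.1,-0.13,-0.05],0,0],[[0.2,-0.27,-0.15],-0.026,0],[[0.3,-0.4,-0.3],-0.026,0],[[0.334,-0.458,-0.42],-0.026,0],[[0.334,-0.458,-0.42],-0.026,0]]}}

```text
t: 12.98
tool_pos: [484.7, 94.6, 91.3]
tool_rot: [-3.091, -0.386, 0.011]
wrist_force: [-1.0, 0.1, -0.9]
opening: 42.7
grip_force: 0.0
```

Request:
{"name": "servo_tool", "arguments": {"series": [[[0,0,0],0,0],[[0,0,0],0,0],[[0,0,0],0,0]]}}

```text
t: 13.23
tool_pos: [484.5, 98.6, 95.6]
tool_rot: [-3.089, -0.393, 0.006]
wrist_force: [0.6, 0.9, 0.1]
opening: 42.4
grip_force: 0.0
```

```bash
python3 - <<'E'
from h import *
o=manip.get_obs(); p=manip.camera("wrist"); c=cloud(p,o); print(o["tool_pos"],o["tool_rot"])
q=c.reshape(-1,3); q=q[(abs(q[:,0]-485)<60)&(abs(q[:,1]-97)<60)]
for lo,hi in((35,43),(10,17)):
    b=q[(q[:,2]>lo)&(q[:,2]<hi)]; print(len(b),b.mean(0),cv2.minEnclosingCircle(b[:,:2].astype(np.float32)))
c=np.load("w6.npy"); S=np.array([435.4,282.]);a=np.radians(14.4);ex=np.array([np.cos(a),np.sin(a)])
for n,(u,v) in dict(red=(272,29),white=(315,56),platefront=(252,88)).items():
    X=np.median(c[v-1:v+2,u-2:u+3].reshape(-1,3),axis=0); print(n,X.round(1),((X[:2]-S)@ex).round(1))
im=cv2.imread("pics/w6.png"); cv2.imwrite("pics/w6c.png",cv2.resize(im[0:110,160:350],None,fx=4,fy=4))
E
```

```text
[484.48547963  98.60275473  95.6041418 ] [-3.08851848 -0.39335801  0.00557965]
1156 [485.42586874  96.65870854  38.60396822] ((484.7490234375, 96.78084564208984), 10.081680297851562)
14607 [487.60828637  97.62395993  12.89727484] ((484.4511413574219, 96.31592559814453), 42.182212829589844)
red [520.4 289.3  37.2] 84.1
white [514.  257.9  30.8] 70.2
platefront [480.9 292.9  36.4] 46.8
```

View pics/w6c.png

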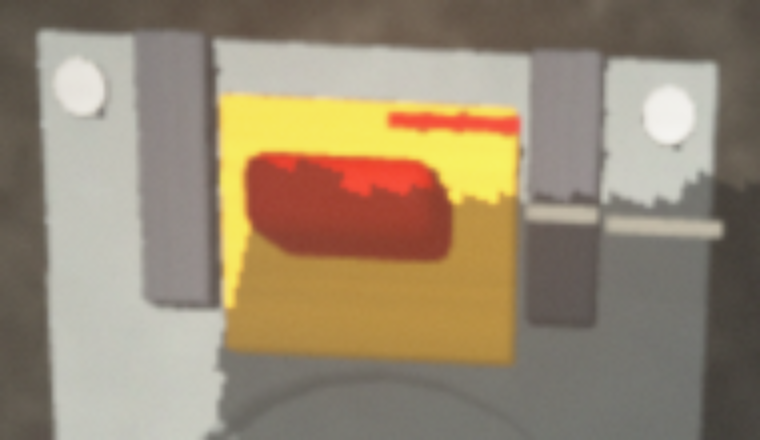

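Request:
{"name": "servo_tool", "arguments": {"series": [[[0,-0.008,-0.12],0,0],[[0,-0.008,-0.2],0,0],[[0,-0.008,-0.238],0,0],[[0,-0.008,-0.238],0,-0.2],[[0,-0.008,-0.238],0,-0.3]]}}

```text
t: 13.7
tool_pos: [484.7, 96.6, 35.9]
tool_rot: [-3.089, -0.394, 0.006]
wrist_force: [-0.5, -0.2, 0.3]
opening: 29.8
grip_force: 0.0
```

Request:
{"name": "servo_tool", "arguments": {"newtons": 20, "series": [[[0,0,0],0,-1],[[0,0,0],0,-1],[[0,0,0],0,-1],[[0,0,0],0,-1]]}}

```text
t: 14.03
tool_pos: [485.5, 96.3, 36.5]
tool_rot: [-3.088, -0.393, 0.003]
wrist_force: [-1.3, 2.5, 7.4]
opening: 18.9
grip_force: 20.1
```

Request:
{"name": "servo_tool", "arguments": {"series": [[[0,0,0.1],0,-1],[[0,0,0.25],0,-1],[[0,0,0.3],0,-1],[[0,0,0.3],0,-1]]}}

```text
t: 14.37
tool_pos: [487.5, 95.9, 113.8]
tool_rot: [-3.09, -0.393, -0.005]
wrist_force: [0.1, 0.3, -1.5]
opening: 18.9
grip_force: 20.5
```

Request:
{"name": "servo_tool", "arguments": {"series": [[[-0.006,0,-0.15],0,-1],[[-0.006,0,-0.28],0,-1],[[-0.006,0,-0.308],0,-1],[[-0.006,0,-0.308],0,-1]]}}

```text
t: 14.7
tool_pos: [482.3, 95.7, 31.5]
tool_rot: [-3.089, -0.392, 0.01]
wrist_force: [-0.2, -0.8, -2.3]
opening: 18.8
grip_force: 25.4
```

Request:
{"name": "servo_tool", "arguments": {"series": [[[0,0,0],0,-0.3],[[0,0,0],0,-0.3],[[0,0,0.026],0,-0.3],[[0,0,0.026],0,-0.3],[[0,0,0.026],0,-0.3]]}}

```text
t: 15.12
tool_pos: [483.7, 95.9, 40.3]
tool_rot: [-3.089, -0.392, 0.004]
wrist_force: [-0.5, -0.1, -0.2]
opening: 29.9
grip_force: 0.0
```

Request:
{"name": "servo_tool", "arguments": {"series": [[[0,0,0],0,-1],[[0,0,0],0,-1],[[0,0,0],0,-1],[[0,0,0],0,-1]]}}

```text
t: 15.45
tool_pos: [483.4, 95.9, 40.1]
tool_rot: [-3.089, -0.392, 0.005]
wrist_force: [-1.6, 0.6, 5.8]
opening: 18.9
grip_force: 19.4
```

Request:
{"name": "servo_tool", "arguments": {"series": [[[0,0,0.1],0,-1],[[0,0,0.25],0,-1],[[0,0,0.3],0,-1],[[0,0,0.3],0,-1]]}}

```text
t: 15.78
tool_pos: [485.5, 96.0, 117.5]
tool_rot: [-3.09, -0.393, -0.003]
wrist_force: [0.4, 0.0, -0.6]
opening: 19.3
grip_force: 20.2
```

Request:
{"name": "servo_tool", "arguments": {"series": [[[-0.02,0.1,0.0],0,-1],[[-0.06,0.25,0],0,-1],[[-0.1,0.4,0],0,-1],[[-0.14,0.55,0],0,-1],[[-0.16,0.7,0],0,-1]]}}

```text
t: 16.2
tool_pos: [451.1, 231.3, 112.8]
tool_rot: [-3.056, -0.46, 0.019]
wrist_force: [-0.4, -0.0, -2.0]
opening: 18.7
grip_force: 20.2
```

Request:
{"name": "servo_tool", "arguments": {"series": [[[0,0,0],0,-1],[[0,0,0],0,-1],[[0,0,0],0,-1]]}}

```text
t: 16.45
tool_pos: [454.0, 228.3, 113.8]
tool_rot: [-3.059, -0.451, 0.015]
wrist_force: [-0.5, -1.4, -1.2]
opening: 18.6
grip_force: 20.2
```

```bash
python3 - <<'E'
from h import *
o=manip.get_obs(); print(o["tool_pos"],o["tool_rot"],o["wrist_force"])
tilt("side"); tilt("scene")
o,p=look("wrist",["disc_mid"],dict(disc_mid=86)); c=cloud(p,o)
cv2.imwrite("pics/w7.png",p["color"])
S=np.array([435.4,282.]);a=np.radians(14.4);ex=np.array([np.cos(a),np.sin(a)]);ey=np.array([-ex[1],ex[0]])
d=o["tool_pos"][:2]-S; print("tcp local",d@ex,d@ey)
E
```

```text
[453.97385115 228.26150866 113.83911553] [-3.05874962 -0.45063262  0.01495826] [-0.53344218 -1.42525635 -1.1944285 ]
side 0.87 1278 [448.2 238.6  86.8] [411.5 192.6  82.3] [489.3 271.5  91. ] [786. 667.  37.] [ 0.01  -0.017  1.   ]
scene 0.85 846 [436.5 235.5  87.4] [405.3 190.5  79.4] [484.4 271.3 113.3] [602. 510. 148.] [-0.054  0.026  0.998]
wrist disc_mid 0.78 [327. 304.] [454.1 228.2  86. ]
tcp local 4.912052779204243 -56.67419191780601
```

Request:
{"name": "servo_tool", "arguments": {"series": [[[-0.02,0.1,0.0],-0.02,-1],[[-0.035,0.2,0],-0.02,-1],[[-0.036,0.225,-0.06],-0.02,-1],[[-0.036,0.225,-0.11],-0.02,-1],[[-0.036,0.225,-0.115],-0.02,-1]]}}

```text
t: 17.17
tool_pos: [456.4, 247.7, 84.3]
tool_rot: [-3.023, -0.471, 0.026]
wrist_force: [-1.0, -0.1, -1.8]
opening: 19.6
grip_force: 20.3
```

Request:
{"name": "servo_tool", "arguments": {"series": [[[0,0,0],0,-1],[[0,0,0],0,-1],[[0,0,0],0,-1]]}}

```text
t: 17.42
tool_pos: [457.6, 247.7, 86.5]
tool_rot: [-3.023, -0.471, 0.021]
wrist_force: [0.5, -0.5, -1.2]
opening: 19.1
grip_force: 20.3
```

```bash
cat >> h.py <<'E'
S=np.array([435.4,282.]);a=np.radians(14.4);ex=np.array([np.cos(a),np.sin(a)]);ey=np.array([-ex[1],ex[0]])
def loc():
    o=manip.get_obs(); r=R.from_rotvec(o["tool_rot"]).as_matrix(); d=o["tool_pos"][:2]-S
    print("local x,y,z",(d@ex).round(1),(d@ey).round(1),o["tool_pos"][2].round(1),"yaw",np.degrees(np.arctan2(r[1,0],r[0,0])).round(1),"F local",(o["wrist_force"][:2]@ex).round(1),o["wrist_force"].round(1),"T",o["torque"].round(2),"open",o["opening"].round(1),o["grip_force"].round(1)); return o
E
python3 - <<'E'
from h import *
loc(); tilt("side")
E
```

```text
Traceback (most recent call last):
  File "h.py", line 37, in loc
    print("local x,y,z",(d@ex).round(1),(d@ey).round(1),o["tool_pos"][2].round(1),"yaw",np.degrees(np.arctan2(r[1,0],r[0,0])).round(1),"F local",(o["wrist_force"][:2]@ex).round(1),o["wrist_force"].round(1),"T",o["torque"].round(2),"open",o["opening"].round(1),o["grip_force"].round(1)); return o
                                                                                                                                                                                                                                              ^^^^^^^^^^^^^^^^^^
AttributeError: 'float' object has no attribute 'round'
```

```bash
sed -i 's/o\["opening"\].round(1),o\["grip_force"\].round(1)/round(o["opening"],1),round(o["grip_force"],1)/' h.py; python3 - <<'E'
from h import *
o=loc(); print(np.round(o["qpos"],3)); tilt("side")
E
```

```text
local x,y,z 12.9 -38.7 86.5 yaw 17.7 F local 0.3 [ 0.5 -0.5 -1.2] T [-0.17 -0.06  0.03] open 19.1 20.3
[ 0.308  0.439 -0.494  0.64   0.083  3.141]
side 0.79 1289 [451.  259.8  59.8] [413.3 212.7  55.4] [493.3 291.2  64.5] [795. 672.  41.] [ 0.014 -0.042  0.999]
```

Request:
{"name": "servo_tool", "arguments": {"series": [[[0,0,0.05],0.059,-1],[[0,0,0.1],0.118,-1],[[0,0,0.12],0.177,-1],[[0,0,0.12],0.236,-1],[[0,0,0.12],0.295,-1]]}}

```text
t: 17.93
tool_pos: [457.9, 247.6, 117.0]
tool_rot: [-2.741, -1.379, 0.056]
wrist_force: [0.3, -0.8, -1.3]
opening: 18.8
grip_force: 20.3
```

Request:
{"name": "servo_tool", "arguments": {"series": [[[0,0,0],0.059,-1],[[0,0,0],0.118,-1],[[0,0,0],0.177,-1],[[0,0,0],0.236,-1],[[0,0,0],0.295,-1]]}}

```text
t: 18.35
tool_pos: [457.5, 247.5, 116.4]
tool_rot: [-2.202, -2.157, 0.09]
wrist_force: [0.3, -0.0, -1.0]
opening: 19.0
grip_force: 20.3
```

Request:
{"name": "servo_tool", "arguments": {"series": [[[0,0,0],0.059,-1],[[0,0,0],0.118,-1],[[0,0,0],0.177,-1],[[0,0,0],0.236,-1],[[0,0,0],0.295,-1]]}}

```text
t: 18.77
tool_pos: [457.5, 247.6, 116.4]
tool_rot: [-1.451, -2.743, 0.114]
wrist_force: [0.4, -0.0, -2.3]
opening: 18.9
grip_force: 20.3
```

Request:
{"name": "servo_tool", "arguments": {"series": [[[0,0,0],0.059,-1],[[0,0,0],0.118,-1],[[0,0,0],0.177,-1],[[0,0,0],0.236,-1],[[0,0,0],0.295,-1]]}}

```text
t: 19.18
tool_pos: [457.4, 247.7, 116.4]
tool_rot: [-0.553, -3.078, 0.127]
wrist_force: [0.7, 0.2, -0.5]
opening: 19.0
grip_force: 20.3
```

Request:
{"name": "servo_tool", "arguments": {"series": [[[0,0,0],0.059,-1],[[0,0,0],0.118,-1],[[0,0,0],0.177,-1],[[0,0,0],0.236,-1],[[0,0,0],0.295,-1]]}}

```text
t: 19.6
tool_pos: [457.4, 247.7, 116.4]
tool_rot: [-0.409, 3.099, -0.127]
wrist_force: [-0.3, -0.9, -1.5]
opening: 18.6
grip_force: 20.3
```

Request:
{"name": "servo_tool", "arguments": {"series": [[[0,0,0],0,-1],[[0,0,0],0,-1]]}}

```text
t: 19.77
tool_pos: [457.2, 247.6, 116.3]
tool_rot: [-0.395, 3.101, -0.128]
wrist_force: [0.1, 0.2, -1.4]
opening: 19.2
grip_force: 20.3
```

```bash
python3 - <<'E'
from h import *
o=loc(); print(np.round(o["qpos"],3),o["tool_pos"],o["tool_rot"]); tilt("side")
E
```

```text
local x,y,z 12.6 -38.8 116.3 yaw -165.5 F local 0.1 [ 0.1  0.2 -1.4] T [0.19 0.02 0.07] open 19.2 20.3
[ 0.4    0.414 -0.438  0.729 -0.082  0.147] [457.20836438 247.55193051 116.32928886] [-0.39460205  3.10089248 -0.12776424]
side 0.98 1516 [459.6 257.   88.4] [419.3 212.   79.3] [501.  288.8 110.7] [882. 725.  73.] [-0.026  0.07   0.997]
```

Request:
{"name": "servo_tool", "arguments": {"series": [[[-0.03,0.1,0],0,-1],[[-0.049,0.158,0],0,-1],[[-0.049,0.158,-0.08],0,-1],[[-0.049,0.158,-0.145],0,-1],[[-0.049,0.158,-0.145],0,-1]]}}

```text
t: 20.28
tool_pos: [443.0, 286.4, 77.1]
tool_rot: [-0.399, 3.105, -0.131]
wrist_force: [-1.3, -0.5, -1.9]
opening: 19.2
grip_force: 20.3
```

Request:
{"name": "servo_tool", "arguments": {"series": [[[0,0,0],0,-1],[[0,0,0],0,-1]]}}

```text
t: 20.45
tool_pos: [445.3, 287.0, 80.2]
tool_rot: [-0.398, 3.101, -0.128]
wrist_force: [1.0, -0.1, -1.8]
opening: 18.9
grip_force: 20.3
```

```bash
cat >> h.py <<'E'
def disc(n="wrist",name=None):
    "fit plane of plate top and give knob-based mid from the side/scene cloud"
    p=tilt(n)
    if name: cv2.imwrite("pics/"+name,p["color"])
E
python3 - <<'E'
from h import *
o=loc(); tilt("side"); 
p=manip.camera("scene"); c=cloud(p); q=c.reshape(-1,3); l=np.c_[(q[:,:2]-S)@ex,(q[:,:2]-S)@ey,q[:,2]]
p=manip.camera("side"); c=cloud(p); r=manip.regions_of(p,"disc_mid")[0]["region"]; q=c[r]; l=np.c_[(q[:,:2]-S)@ex,(q[:,:2]-S)@ey,q[:,2]]
print(np.percentile(l,[1,50,99],axis=0).round(1))
E
```

```text
local x,y,z 10.8 2.4 80.2 yaw -165.4 F local 1.0 [ 1.  -0.1 -1.8] T [ 0.1  -0.    0.04] open 18.9 20.3
side 0.68 1526 [448.8 297.1  52.2] [408.6 251.3  45.3] [488.5 328.1  58.1] [893. 717.  46.] [-0.019  0.065  0.998]
[[-25.2 -33.4  45.2]
 [ 21.3  13.1  52.6]
 [ 54.6  41.9  56.5]]
```

Request:
{"name": "servo_tool", "arguments": {"series": [[[0,0,-0.012],0,-1],[[0,0,-0.024],0,-1],[[0,0,-0.034],0,-1],[[0,0,-0.034],0,-1]]}}

```text
t: 21.03
tool_pos: [444.5, 286.7, 70.7]
tool_rot: [-0.4, 3.102, -0.129]
wrist_force: [-1.4, -1.3, 1.6]
opening: 19.0
grip_force: 20.9
```

Request:
{"name": "servo_tool", "arguments": {"series": [[[0,0,-0.01],0,-1],[[0,0,-0.02],0,-1],[[0,0,-0.028],0,-1]]}}

```text
t: 21.28
tool_pos: [444.5, 286.4, 64.1]
tool_rot: [-0.4, 3.101, -0.13]
wrist_force: [-2.8, -5.0, 11.0]
opening: 18.8
grip_force: 24.8
```

```bash
python3 - <<'E'
from h import *
o=loc(); p=tilt("side"); cv2.imwrite("pics/s8.png",cv2.resize(p["color"][280:430,280:440],None,fx=4,fy=4,interpolation=2))
E
```

```text
local x,y,z 9.9 2.0 64.1 yaw -165.3 F local -4.0 [-2.8 -5.  11. ] T [-0.68  0.7  -0.06] open 18.8 24.8
side 0.81 1464 [453.5 298.6  39. ] [412.6 254.   27.1] [491.8 329.5  49.5] [875. 682.  49.] [-0.234 -0.016  0.972]
```

View pics/s8.png

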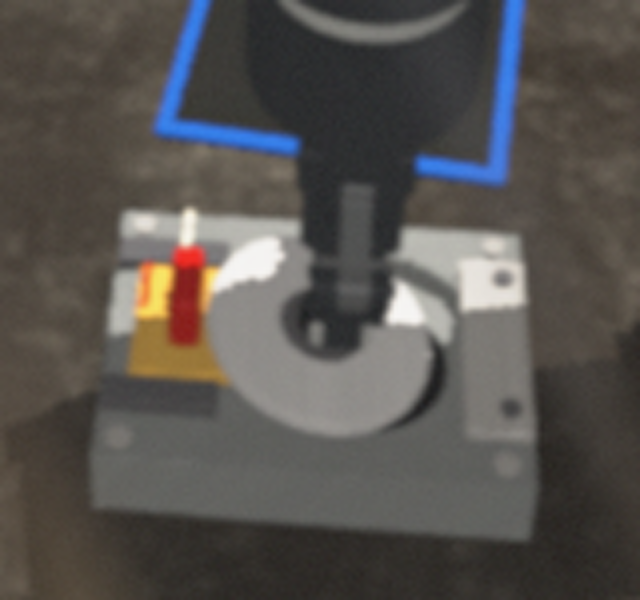

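Request:
{"name": "servo_tool", "arguments": {"series": [[[-0.004,-0.001,-0.008],0,-1],[[-0.008,-0.002,-0.016],0,-1],[[-0.012,-0.003,-0.022],0,-1],[[-0.012,-0.003,-0.022],0,-1]]}}

```text
t: 21.72
tool_pos: [443.9, 285.8, 61.5]
tool_rot: [-0.398, 3.096, -0.132]
wrist_force: [-5.0, -5.7, 25.4]
opening: 18.4
grip_force: 31.2
```

```bash
python3 - <<'E'
from h import *
o=loc(); tilt("side"); tilt("scene")
E
```

```text
local x,y,z 9.2 1.5 61.5 yaw -165.3 F local -6.3 [-5.  -5.7 25.4] T [-1.32  0.7  -0.04] open 18.4 31.2
side 0.92 1308 [454.3 300.1  38.3] [414.6 258.   24.9] [489.8 329.5  50.4] [803. 599.  47.] [-0.272 -0.054  0.961]
scene 0.73 927 [438.7 295.2  33.9] [409.3 250.3  21.6] [485.7 329.5  61. ] [672. 497. 130.] [-0.3   -0.036  0.953]
```

Request:
{"name": "servo_tool", "arguments": {"series": [[[0,0,0.008],0,-1],[[-0.012,-0.003,0.006],0,-1],[[-0.024,-0.006,0.006],0,-1],[[-0.036,-0.009,0.006],0,-1],[[-0.036,-0.009,0.006],0,-1]]}}

```text
t: 22.33
tool_pos: [432.7, 283.9, 60.1]
tool_rot: [-0.4, 3.101, -0.128]
wrist_force: [-0.5, -1.5, 4.9]
opening: 18.7
grip_force: 25.1
```

```bash
python3 - <<'E'
from h import *
o=loc(); tilt("side")
E
```

```text
local x,y,z -2.2 2.5 60.1 yaw -165.3 F local -0.9 [-0.5 -1.5  4.9] T [-0.25  0.06 -0.02] open 18.7 25.1
side 0.81 1446 [440.7 296.1  35.6] [401.2 253.   23.2] [478.5 327.1  53. ] [848. 672.  64.] [-0.239 -0.022  0.971]
```

Request:
{"name": "servo_tool", "arguments": {"series": [[[-0.008,-0.002,0],0,-1],[[-0.016,-0.004,0],0,-1],[[-0.024,-0.006,0],0,-1],[[-0.024,-0.006,0],0,-1]]}}

```text
t: 22.77
tool_pos: [425.7, 282.3, 59.5]
tool_rot: [-0.401, 3.102, -0.129]
wrist_force: [-0.4, -0.8, -0.8]
opening: 19.1
grip_force: 24.2
```

```bash
python3 - <<'E'
from h import *
o=loc(); tilt("side")
E
```

```text
local x,y,z -9.3 2.7 59.5 yaw -165.3 F local -0.6 [-0.4 -0.8 -0.8] T [ 0.08  0.07 -0.05] open 19.1 24.2
side 0.98 1289 [438.  295.8  35.7] [398.3 251.   24.6] [471.7 325.3  52.3] [772. 571.  57.] [-0.213 -0.01   0.977]
```

Request:
{"name": "servo_tool", "arguments": {"series": [[[0,0,-0.012],0,-1],[[0.005,0.001,-0.02],0,-1],[[0.01,0.003,-0.028],0,-1],[[0.01,0.003,-0.028],0,-1]]}}

```text
t: 23.2
tool_pos: [431.0, 283.3, 53.5]
tool_rot: [-0.398, 3.098, -0.129]
wrist_force: [1.1, -1.7, 5.4]
opening: 18.7
grip_force: 23.1
```

```bash
python3 - <<'E'
from h import *
o=loc(); tilt("side")
E
```

```text
local x,y,z -3.9 2.4 53.5 yaw -165.3 F local 0.7 [ 1.1 -1.7  5.4] T [-0.22 -0.35  0.04] open 18.7 23.1
side 0.6 1222 [438.6 292.5  27.9] [398.  250.2  23.4] [474.7 322.7  44.6] [773. 562.  48.] [-0.045  0.043  0.998]
```

Request:
{"name": "servo_tool", "arguments": {"series": [[[0.008,0.002,-0.01],0,-1],[[0.008,0.002,-0.01],0,-1],[[0.008,0.002,-0.008],0,-0.4],[[0.008,0.002,-0.008],0,-0.2],[[0.008,0.002,-0.008],0,-0.2]]}}

```text
t: 23.72
tool_pos: [430.8, 283.6, 50.7]
tool_rot: [-0.4, 3.102, -0.128]
wrist_force: [-0.5, 0.4, -0.3]
opening: 34.3
grip_force: 0.0
```

Request:
{"name": "servo_tool", "arguments": {"series": [[[0,0,0.02],0,-0.2],[[0,0,0.15],0,-0.2],[[0,0,0.3],0,-0.2],[[0,0,0.45],0,-0.2],[[0,0,0.45],0,-0.2]]}}

```text
t: 24.13
tool_pos: [434.8, 285.7, 170.5]
tool_rot: [-0.398, 3.091, -0.122]
wrist_force: [1.8, 0.5, 0.3]
opening: 33.9
grip_force: 0.0
```

```bash
python3 - <<'E'
from h import *
o=loc(); tilt("side"); p=tilt("scene")
o=manip.get_obs(); p=manip.camera("wrist"); cv2.imwrite("pics/w9.png",p["color"]); c=cloud(p,o)
q=c.reshape(-1,3); l=np.c_[(q[:,:2]-S)@ex,(q[:,:2]-S)@ey,q[:,2]]; l=l[(abs(l[:,0])<75)&(abs(l[:,1])<60)]
k=l[(l[:,2]>45)&(l[:,2]<56)&(np.hypot(l[:,0],l[:,1])<25)]; print("knob",len(k), cv2.minEnclosingCircle(k[:,:2].astype(np.float32)) if len(k) else 0, k[:,2].max() if len(k) else 0)
b=l[(np.hypot(l[:,0],l[:,1])<40)&(np.hypot(l[:,0],l[:,1])>20)&(l[:,2]<34)]
A=np.c_[b[:,:2],np.ones(len(b))]; print(len(b),np.linalg.lstsq(A,b[:,2],rcond=None)[0] if len(b)>9 else 0)
E
```

```text
local x,y,z 0.4 3.8 170.5 yaw -165.3 F local 1.9 [1.8 0.5 0.3] T [ 0.16 -0.08  0.  ] open 33.9 0.0
side 0.98 1675 [435.8 286.9  28.7] [398.1 244.7  22.7] [475.1 321.   53.9] [784. 732. 305.] [0.004 0.01  1.   ]
scene 0.79 731 [433.6 287.8  29.1] [407.7 246.6  22.8] [470.1 321.9  52.5] [495. 378. 209.] [ 0.164 -0.002  0.986]
knob 759 ((1.244040846824646, 0.23639725148677826), 9.882498741149902) 53.962388099737666
6988 [-5.05130876e-03 -9.54726136e-04  2.58929116e+01]
```

View pics/w9.png

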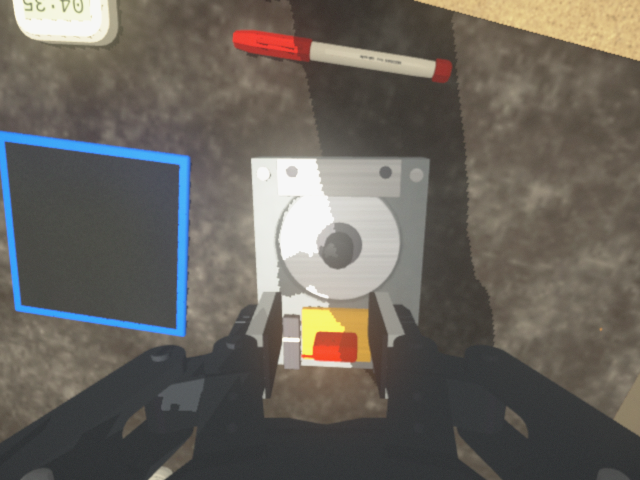

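Request:
{"name": "servo_tool", "arguments": {"series": [[[0.12,0.028,0],0,-1],[[0.26,0.06,0],0,-1],[[0.37,0.086,0],0,-1],[[0.37,0.086,0],0,-1],[[0.37,0.086,0],0,-1]]}}

```text
t: 24.8
tool_pos: [523.8, 304.7, 161.3]
tool_rot: [-0.399, 3.104, -0.13]
wrist_force: [-0.0, -0.5, -0.0]
opening: -0.4
grip_force: 0.0
```

```bash
python3 - <<'E'
from h import *
o=loc(); print(o["qpos"].round(2))
E
```

```text
local x,y,z 91.2 0.0 161.3 yaw -165.4 F local -0.1 [-0.  -0.5 -0. ] T [ 0.06  0.06 -0.04] open -0.4 0.0
[ 0.44  0.51 -0.14  0.94 -0.08  0.19]
```

Back to local x≈96, then down to z≈62.

Request:
{"name": "servo_tool", "arguments": {"series": [[[0.02,0.009,-0.1],0,-1],[[0.02,0.009,-0.25],0,-1],[[0.02,0.009,-0.36],0,-1],[[0.02,0.009,-0.396],0,-1],[[0.02,0.009,-0.396],0,-1]]}}

```text
t: 25.22
tool_pos: [525.0, 306.0, 61.3]
tool_rot: [-0.402, 3.108, -0.133]
wrist_force: [0.7, -0.1, 0.3]
opening: -0.1
grip_force: 0.0
```

Request:
{"name": "servo_tool", "arguments": {"series": [[[0,0,0],0,-1],[[-0.01,-0.0025,0],0,-1],[[-0.02,-0.005,0],0,-1],[[-0.03,-0.0075,0],0,-1],[[-0.03,-0.0075,0],0,-1]]}}

```text
t: 25.63
tool_pos: [521.3, 305.8, 65.8]
tool_rot: [-0.4, 3.1, -0.128]
wrist_force: [0.5, 0.5, 0.8]
opening: 0.1
grip_force: 0.0
```

```bash
cat >> h.py <<'E'
def post(name=None):
    for n in("wrist","side","scene"):
        o=manip.get_obs(); p=manip.camera(n); c=cloud(p,o); hsv=cv2.cvtColor(p["color"],cv2.COLOR_BGR2HSV)
        if name and n=="wrist": cv2.imwrite("pics/"+name,p["color"])
        l=np.dstack([(c[...,:2]-S)@ex,(c[...,:2]-S)@ey,c[...,2]])
        red=((hsv[...,0]<8)|(hsv[...,0]>172))&(hsv[...,1]>150)&(abs(l[...,1])<50)&(l[...,0]>30)&(l[...,0]<100)
        for t,lo,hi in(("top",57,66),("line",33,41)):
            b=l[red&(l[...,2]>lo)&(l[...,2]<hi)]
            if len(b)>5: print(n,t,len(b),np.percentile(b,[2,50,98],axis=0).round(1).tolist())
E
python3 - <<'E'
from h import *
o=loc(); post()
E
```

```text
local x,y,z 89.1 1.7 65.8 yaw -165.3 F local 0.6 [0.5 0.5 0.8] T [0.08 0.05 0.03] open 0.1 0.0
wrist top 2403 [[61.7, -13.4, 57.6], [66.3, 0.6, 60.4], [72.0, 13.7, 61.9]]
wrist line 212 [[66.9, -24.9, 36.0], [83.5, -14.4, 37.3], [84.6, 2.1, 39.8]]
side top 100 [[61.9, -12.1, 58.0], [66.4, 2.8, 60.7], [70.8, 15.8, 63.0]]
scene top 67 [[57.3, -10.7, 57.2], [61.6, 3.3, 59.3], [67.9, 17.3, 60.9]]
scene line 24 [[57.6, -8.4, 37.5], [59.1, 7.0, 39.4], [67.9, 16.8, 40.9]]
```

Request:
{"name": "servo_tool", "arguments": {"series": [[[-0.01,-0.0025,0],0,-1],[[-0.02,-0.005,0],0,-1],[[-0.032,-0.008,0],0,-1],[[-0.032,-0.008,0],0,-1]]}}

```text
t: 26.12
tool_pos: [514.4, 303.8, 64.8]
tool_rot: [-0.399, 3.098, -0.128]
wrist_force: [3.8, 1.3, -1.8]
opening: 0.1
grip_force: 2.1
```

```bash
python3 - <<'E'
from h import *
o=loc(); post("w10.png")
E
```

```text
local x,y,z 81.9 1.5 64.8 yaw -165.3 F local 4.0 [ 3.8  1.3 -1.8] T [ 0.22 -0.81  0.04] open 0.1 2.1
wrist top 2428 [[60.3, -13.5, 57.6], [64.9, 0.2, 60.4], [70.9, 13.7, 61.8]]
wrist line 172 [[60.5, -24.8, 36.0], [82.1, -16.7, 37.3], [83.3, 8.5, 40.9]]
side top 110 [[61.0, -12.3, 57.1], [65.9, 2.1, 60.4], [70.7, 15.3, 62.5]]
scene top 65 [[56.1, -10.4, 57.0], [60.1, 3.8, 59.3], [68.0, 16.5, 60.9]]
scene line 30 [[56.8, -9.8, 36.3], [58.3, 6.8, 39.6], [68.9, 16.5, 40.9]]
```

Request:
{"name": "servo_tool", "arguments": {"series": [[[-0.008,-0.002,0],0,-1],[[-0.016,-0.004,0],0,-1],[[-0.024,-0.006,0],0,-1],[[-0.031,-0.008,0],0,-1],[[-0.031,-0.008,0],0,-1]]}}

```text
t: 26.68
tool_pos: [506.6, 301.8, 64.8]
tool_rot: [-0.399, 3.099, -0.128]
wrist_force: [4.5, 0.9, -2.9]
opening: 0.0
grip_force: 2.7
```

```bash
python3 - <<'E'
from h import *
o=loc(); post("w11.png"); im=cv2.imread("pics/w11.png"); 
p=manip.camera("wrist")
o=manip.get_obs(); print([proj(p,np.append(S+x*ex-y*ey*1.0,37),o).round() for x,y in((70,30),(74,20))])
E
```

```text
local x,y,z 73.9 1.5 64.8 yaw -165.3 F local 4.6 [ 4.5  0.9 -2.9] T [ 0.3  -1.01  0.02] open 0.0 2.7
wrist top 2426 [[52.4, -13.5, 57.5], [57.0, 0.2, 60.4], [62.9, 13.7, 61.8]]
wrist line 179 [[52.4, -24.9, 36.1], [74.1, -16.6, 37.2], [75.2, 10.9, 40.8]]
side top 106 [[53.3, -12.6, 57.7], [57.6, 2.6, 60.8], [62.6, 15.2, 62.8]]
scene top 66 [[48.9, -10.5, 57.2], [52.7, 3.2, 59.5], [60.0, 16.7, 61.1]]
scene line 29 [[48.5, -8.3, 37.1], [50.7, 7.8, 39.9], [58.3, 17.2, 40.8]]
[array([258., 288.]), array([282., 297.])]
```

View pics/w11.png

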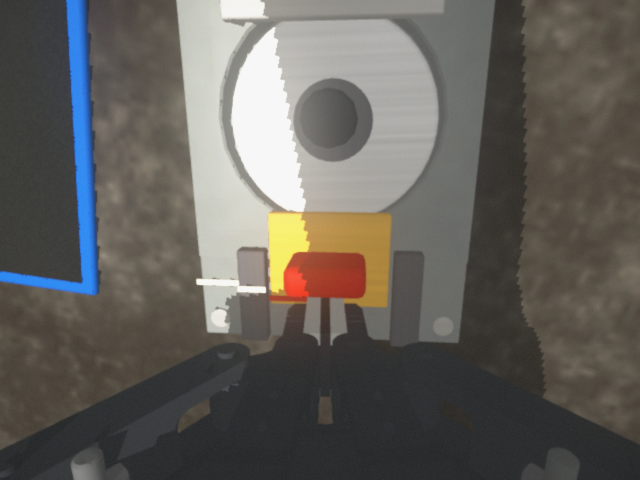

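```bash
cat >> h.py <<'E'
def gap():
    o=manip.get_obs(); p=manip.camera("wrist"); f=lambda u,v: (lambda X:((X[:2]-S)@ex,(X[:2]-S)@ey))(at_z(p,(u,v),37,o))
    h=cv2.cvtColor(p["color"],cv2.COLOR_BGR2HSV)
    w=(h[...,1]<60)&(h[...,2]>200); r=((h[...,0]<8)|(h[...,0]>172))&(h[...,1]>150)&(h[...,2]>70)
    for n,m,(lo,hi) in(("white",w,(-31,-25)),("red",r,(-22,-17))):
        P=np.array([f(u,v) for v,u in zip(*np.nonzero(m)) if 200<v<340 and 180<u<330]); P=P[(P[:,1]>lo)&(P[:,1]<hi)&(P[:,0]>60)&(P[:,0]<90)]
        if len(P): print(n,len(P),np.percentile(P[:,0],[2,50,98]).round(2),P[:,0].mean().round(2),P[:,1].mean().round(1))
E
python3 - <<'E'
from h import *
loc(); gap()
E
```

```text
local x,y,z 73.9 1.5 64.8 yaw -165.3 F local 5.1 [ 5.   0.9 -1.9] T [ 0.3  -1.02  0.1 ] open 0.0 2.6
white 70 [61.56 70.51 71.99] 69.68 -28.5
red 161 [61.23 69.24 75.26] 69.19 -18.3
```

Request:
{"name": "servo_tool", "arguments": {"series": [[[-0.005,-0.001,0],0,-1],[[-0.01,-0.002,0],0,-1],[[-0.012,-0.003,0],0,-1],[[-0.012,-0.003,0],0,-1]]}}

```text
t: 27.27
tool_pos: [503.9, 301.1, 64.9]
tool_rot: [-0.399, 3.099, -0.128]
wrist_force: [6.3, 1.0, -2.7]
opening: 0.1
grip_force: 2.8
```

```bash
sed -i 's/P\[:,0\]>60/P[:,0]>67/' h.py; python3 - <<'E'
from h import *
loc(); gap(); post("w12.png")
im=cv2.imread("pics/w12.png"); cv2.imwrite("pics/w12c.png",cv2.resize(im[240:340,180:340],None,fx=4,fy=4,interpolation=2))
E
```

```text
local x,y,z 71.1 1.5 64.9 yaw -165.3 F local 6.3 [ 6.3  1.  -2.7] T [ 0.34 -1.15  0.08] open 0.1 2.8
white 19 [69.52 70.02 70.78] 70.02 -28.7
red 79 [67.29 71.01 72.48] 70.58 -19.0
wrist top 2427 [[49.5, -13.5, 57.5], [54.1, 0.2, 60.4], [60.1, 13.7, 61.8]]
wrist line 178 [[49.5, -24.8, 36.4], [71.2, -16.4, 37.4], [72.5, 11.2, 40.9]]
side top 106 [[50.5, -12.7, 57.7], [54.9, 3.0, 60.6], [59.6, 14.9, 62.9]]
scene top 63 [[45.3, -9.5, 57.2], [50.4, 4.9, 59.5], [56.2, 16.5, 60.9]]
scene line 25 [[45.0, -8.9, 37.3], [47.5, 7.4, 40.0], [54.8, 16.8, 40.9]]
```

View pics/w12c.png

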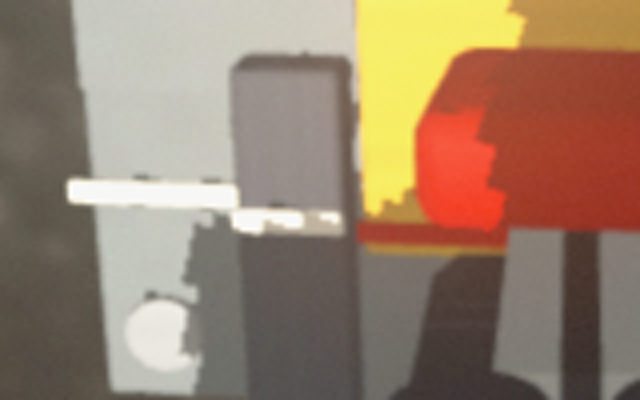

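Request:
{"name": "servo_tool", "arguments": {"series": [[[-0.002,-0.0005,0],0,-1],[[-0.004,-0.001,0],0,-1],[[-0.004,-0.001,0],0,-1]]}}

```text
t: 27.72
tool_pos: [502.9, 300.9, 64.8]
tool_rot: [-0.399, 3.099, -0.128]
wrist_force: [5.7, 0.8, -3.1]
opening: -0.1
grip_force: 2.9
```

```bash
python3 - <<'E'
from h import *
loc(); gap(); post()
E
```

```text
local x,y,z 70.1 1.5 64.8 yaw -165.3 F local 5.8 [ 5.7  0.8 -3.1] T [ 0.34 -1.18  0.11] open -0.1 2.9
red 67 [67.22 70.1  71.46] 69.95 -19.0
wrist top 2423 [[48.6, -13.5, 57.6], [53.2, 0.2, 60.4], [59.1, 13.7, 61.8]]
wrist line 184 [[48.6, -24.7, 36.0], [70.3, -16.5, 37.4], [71.6, 11.0, 40.8]]
side top 103 [[49.1, -13.4, 57.8], [54.3, 2.7, 60.5], [58.4, 15.3, 62.7]]
scene top 65 [[45.3, -10.7, 57.1], [50.0, 4.5, 59.4], [56.8, 16.5, 60.7]]
scene line 26 [[44.1, -7.1, 36.4], [46.7, 8.2, 39.7], [55.3, 16.3, 40.9]]
```

Request:
{"name": "servo_tool", "arguments": {"series": [[[0.03,0.008,0],0,-1],[[0.08,0.02,0],0,-1],[[0.08,0.02,0.15],0,-1],[[0.08,0.02,0.3],0,-1],[[0.0,0.0,0.45],0,-1]]}}

```text
t: 28.33
tool_pos: [503.8, 300.8, 176.6]
tool_rot: [-0.398, 3.102, -0.129]
wrist_force: [0.7, 0.9, 1.5]
opening: -0.1
grip_force: 0.0
```

Request:
{"name": "servo_tool", "arguments": {"series": [[[-0.1,0,0],0,-1],[[-0.2,0,0],0,-1],[[-0.2,0,0],0,-1]]}}

```text
t: 28.58
tool_pos: [447.0, 300.1, 176.3]
tool_rot: [-0.404, 3.106, -0.129]
wrist_force: [-1.1, -0.6, -0.4]
opening: -0.0
grip_force: 0.0
```

```bash
python3 - <<'E'
from h import *
loc()
o=manip.get_obs(); p=manip.camera("wrist"); c=cloud(p,o); cv2.imwrite("pics/w13.png",p["color"])
q=c.reshape(-1,3); l=np.c_[(q[:,:2]-S)@ex,(q[:,:2]-S)@ey,q[:,2]]
k=l[(l[:,2]>45)&(l[:,2]<56)&(np.hypot(l[:,0],l[:,1])<25)]; print("knob",len(k), cv2.minEnclosingCircle(k[:,:2].astype(np.float32)))
r=np.hypot(l[:,0],l[:,1]); b=l[(r<38)&(r>20)&(l[:,2]<32)&(l[:,0]<28)&(l[:,0]>-30)]
A=np.c_[b[:,:2],np.ones(len(b))]; print(len(b),np.linalg.lstsq(A,b[:,2],rcond=None)[0])
post()
u,v=proj(p,np.append(S+70*ex-22*ey,37),o).astype(int); print(u,v)
u=np.clip(u,80,560);v=np.clip(v,60,420); cv2.imwrite("pics/w13c.png",cv2.resize(p["color"][v-60:v+60,u-80:u+80],None,fx=5,fy=5,interpolation=2))
E
```

```text
local x,y,z 15.7 14.7 176.3 yaw -165.2 F local -1.2 [-1.1 -0.6 -0.4] T [ 0.06  0.07 -0.06] open -0.0 0.0
knob 711 ((1.433941125869751, 0.20653316378593445), 9.9658784866333)
5069 [-9.69654172e-04 -1.07225728e-03  2.58294936e+01]
wrist top 36 [[55.7, -13.9, 59.1], [57.6, -11.0, 60.4], [59.7, -8.7, 61.8]]
wrist line 17 [[69.4, -24.9, 35.8], [70.0, -21.2, 37.1], [71.2, -16.1, 38.2]]
side top 101 [[49.0, -10.9, 57.8], [53.5, 3.8, 60.7], [58.8, 15.2, 62.8]]
scene top 66 [[44.1, -9.8, 57.1], [49.2, 6.0, 59.5], [55.4, 17.6, 61.2]]
scene line 29 [[44.2, -11.1, 36.5], [46.6, 6.0, 39.8], [56.9, 17.4, 40.9]]
291 306
```

View pics/w13c.png

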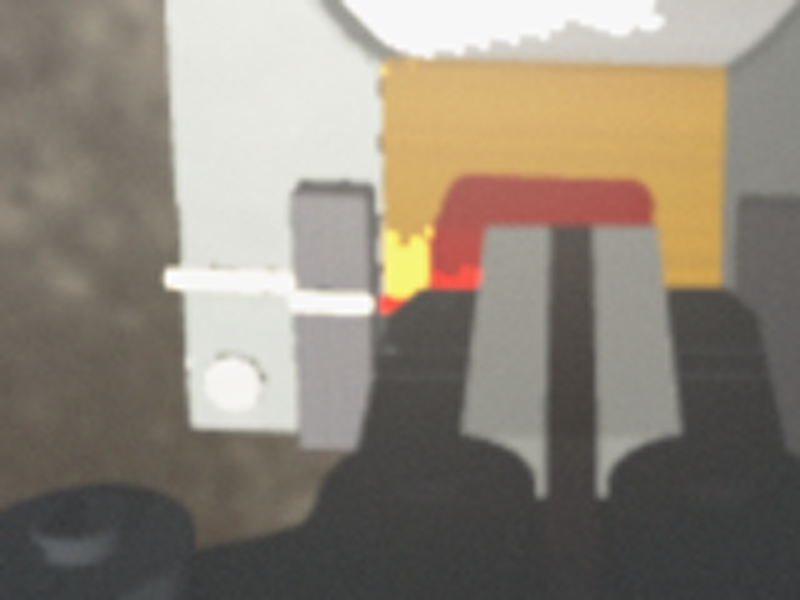

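The picture shows the red line (390,305) level with the white line on the rail (335,302). The disc is flat at 1.4 mm from the seat's centre, so I'm handing in.

```bash
python3 -c "
from cell import manip; print(manip.close_job())"
```

```text
the job is handed in; nothing more can be done
None
```

I handed the job in at about 29 s of robot time, but `close_job()` returned no verdict. My last measurements put the disc flat in the seat under the lip, about 1.4 mm off centre, and the slide's red line on the white line to within about 0.5 mm. The arm stayed well clear of both vials, though I took no final picture of them.

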